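# Load the snack-bar slate warmer and hold its lift lever down

### The job

Lay the cork sheet squarely on the slate board that already sits in the warmer's lift tray, then lay the second slate board squarely on the cork; set both down, do not drop them. Then push the warmer's sprung lever down past its first two clicks to the third, fully down, and finish while still holding it there against its spring: the program ends with the gripper pressing on the lever. Leave everything else on the counter where it stands.

Things in the scene. Friction and masses are not known exactly. Their poses are not given: they have to be found in the camera images.
- warmer: board warmer fixed to the counter: open steel box 150 (x) by 204 (y) mm, rim 95 mm up, walls 14 mm. Origin: centre of its underside, on the counter; z up. A sprung lift tray (46 by 104 mm, narrower than the boards) in its well holds the first board about over the origin; with the lift up the tray's top is 105 mm above the counter. The lever sticks out of a slot at the -y end
- lift (a joint): how far the lift (tray and lever together) is pushed straight down, m: 0 up, clicks (detents) at 0.017, 0.035, 0.052, hard stop 0.054. A spring always pushes it up: with both boards on, the lever takes about 4 N to start and 9 N at the bottom, up to 3 N more over each click; the clicks do not hold it, let go it springs back up
- lever: black plastic finger pad of the lift lever, 44 (x) by 40 (y) by 14 mm thick, beyond the warmer's -y end, 20 mm clear of its wall. Origin: centre of its top face, 142 mm from the warmer's origin along the warmer's -y, 104 mm above the counter when up, 52 mm at the third click; axes as the warmer's. Push it from above
- lever_pad (a point): centre of the top face of the lever's pad, where to press
- slate_low: dark grey slate board 62 (x) by 120 (y) by 12 mm thick, 0.18 kg, lying loose on the lift tray in the warmer from the start. Origin: centre of its underside; its top is 12 mm above that
- cork: cork separator sheet, rigid, 60 (x) by 116 (y) by 5 mm thick, 20 g, lying flat on one of the two wooden stands. Origin: centre of its underside. A board or sheet turned end for end counts the same.
- slate_top: second slate board, same as the first: 62 (x) by 120 (y) by 12 mm, 0.18 kg, lying flat on the other wooden stand. Origin: centre of its underside. A board or sheet turned end for end counts the same.
- cork_stand: fixed wooden block under the cork sheet, 38 (x) by 90 (y) by 30 mm high, narrower than the sheet so that fingers pass on both sides. Origin: centre of its underside, on the counter. The two stands may change places
- slate_stand: fixed wooden block under the second slate board, 38 (x) by 90 (y) by 30 mm high. Origin: centre of its underside, on the counter
- mug: bystander: white mug, 80 mm across, 90 mm high, loose; origin under its centre
- bowl: bystander: white bowl, 120 mm across, 50 mm high, loose; origin under its centre
- bottle: bystander: amber glass bottle, 62 mm across, 190 mm high, loose; origin under its centre
- tin: bystander: steel can, 72 mm across, 90 mm high, loose; origin under its centre
- tumbler: bystander: grey tumbler, 70 mm across, 85 mm high, loose; origin under its centre
- chalk: bystander: cube of cue chalk, 24 mm, loose; origin under its centre
- coasters: bystander: round pile of dark wooden coasters glued together, 94 mm across, 24 mm high, loose; origin under its centre
Not all that is in view belongs to the job. There is more than one size of the cork; the one meant has the size given above.

How it is judged:
On the way, in this order (a step that is already met when the one before it is completed fails the run):
1. the cork sheet lies squarely on the board in the warmer, let go, the lift up (x of cork in the frame of slate_low between -0.012 and 0.012 m and y of cork in the frame of slate_low between -0.012 and 0.012 m and z of cork in the frame of slate_low between 0.009 and 0.015 m and angle between the y axis of cork and the y axis of slate_low, either way round below 0.17 rad and contact force between the fingers and cork below 0.2 N and value of joint lift below 0.006 m and linear speed of cork below 0.02 m/s), for 0.2 s.
2. the second board lies squarely on the cork, let go, the lift up (x of slate_top in the frame of cork between -0.012 and 0.012 m and y of slate_top in the frame of cork between -0.012 and 0.012 m and z of slate_top in the frame of cork between 0.002 and 0.008 m and angle between the y axis of slate_top and the y axis of cork, either way round below 0.17 rad and x of cork in the frame of slate_low between -0.012 and 0.012 m and y of cork in the frame of slate_low between -0.012 and 0.012 m and z of cork in the frame of slate_low between 0.009 and 0.015 m and angle between the y axis of cork and the y axis of slate_low, either way round below 0.17 rad and contact force between the fingers and slate_top below 0.2 N and value of joint lift below 0.006 m and linear speed of slate_top below 0.02 m/s), for 0.2 s.
3. the lever is at the third click, pressed by the gripper (value of joint lift above 0.048 m and contact force between the fingers and lever above 2 N), for 0.3 s.
At the end, for the whole second after the job is handed in: lift within 4 mm of the third click, fingers pressing the lever by over 2 N, robot off the boards; in the lowered tray the cork lies on the first board and the second board on it, each within 12 mm and 0.17 rad, flat, at rest; first board within 18 mm of the warmer centre (all of step 3 and contact force between each of the fingers, the arm and slate_top below 0.2 N and contact force between the fingers and cork below 0.2 N and contact force between the fingers and slate_low below 0.2 N and x of slate_top in the frame of cork between -0.012 and 0.012 m and y of slate_top in the frame of cork between -0.012 and 0.012 m and z of slate_top in the frame of cork between 0.002 and 0.008 m and angle between the y axis of slate_top and the y axis of cork, either way round below 0.17 rad and x of cork in the frame of slate_low between -0.012 and 0.012 m and y of cork in the frame of slate_low between -0.012 and 0.012 m and z of cork in the frame of slate_low between 0.009 and 0.015 m and angle between the y axis of cork and the y axis of slate_low, either way round below 0.17 rad and x of slate_low in the frame of warmer between -0.018 and 0.018 m and y of slate_low in the frame of warmer between -0.018 and 0.018 m and height (world z) of slate_low below 0.062 m and angle between slate_top's own z axis and vertical below 0.06 rad and linear speed of slate_top below 0.02 m/s); the arm keeps its last pose, push and grip.
It fails at once if a bystander is pushed more than 30 mm from its place (distance of any of mug, bowl, bottle, tin, tumbler, chalk, coasters from where it was at the start of the episode above 0.03 m).
It fails at once if a board or the cork is dropped (falls faster than 0.5 m/s out of the fingers) ((contact force between the fingers and slate_top below 0.05 N and linear speed of slate_top above 0.5 m/s) or (contact force between the fingers and cork below 0.05 N and linear speed of cork above 0.5 m/s)).
It also fails if it takes over 72 s, if anything falls off the work surface, if the arm or the gripper's body presses on something with over 40 N, if the wrist force passes 120 N, or if a joint passes its speed limit or range.

### The arm

A 6-joint arm with a two-finger parallel gripper is mounted at the origin on the work surface. World frame = base frame: x ahead of the robot, y to its left, z up, the work surface at z = 0. Lengths are in m, angles in rad, forces in N, time in s.
With the tool pointing down it reaches from about 0.25 to 0.775 m from the base axis. Payload 8.9 kg.
Tool frame: the origin (TCP) lies midway between the tips of the shut fingers; the grasp point (between the pads) lies r.tcp_to_grasp behind it (r.tcp_to_grasp is the distance from the TCP to the grasp point, in m); x points along the fingers, z is the direction in which the jaws open and shut, and the axes are right-handed (so a half turn about x gives the same grasp; the last joint's range is limited). The gripper opens to 85 mm and grips with 20 to 120 N. Pads are 22 mm wide; open, the fingers measure 114 mm over their backs; the gripper's body (76 mm by 85 mm) begins 54 mm behind the grasp point. The pads swing forward as they close: fully open they stand 13 mm farther back than shut.
Start: joints at [1.001, 0.291, -0.153, 1.127, 0, 1.431], TCP at [0.219, 0.477, 0.231] pointing down, gripper open.
Joint ranges: [-2.52, 2.52], [-0.91, 1.74], [-1.3, 1.37], [-1.96, 2.02], [-1.52, 1.47], [-3.14, 3.14]. Speed limits (rad/s): [2.22, 2.22, 2.79, 3.14, 3.14, 3.14].

### API

Orientations are given as a 3x3 rotation matrix whose columns are the frame's x, y, z axes.
In Python, from workcell import monitor, eyes, order, r gives the robot as it stands. The module is installed in compiled form; this text tells all that it offers.
- The arm moves only by the tool play_rows, never from a script. Its argument "targets" is a list of rows, each an object of numbers: "x", "y", "z": the shift along the world's x, y, z in m; "turn": the turn about the world's z in rad; "grip": the closure, from -1 (fully open) to 1 (shut), so that 0 is half open. A call has 1 to 12 rows; each row is the pose to reach, as a shift and turn from the pose measured when the call began; what a row does not reach only later rows make up. A row lasts 1/10 s, in which the tool goes at most 50 mm and 8.59 degrees, less where a joint would pass 70% of its speed; a pose out of reach is approached as far as the arm can. A call with a gripper value outside its range is refused whole. The fingers move at their own pace and stop on an object; "grip_force" is the grip in N (left out, the last holds). Time passes only in rows, so rows that repeat a pose let the fingers close. It gives the time, the measured TCP pose, the force and the opening at its end, in the units of the state.
- monitor.get_obs(): the state, without advancing time (a new reading comes with each control period).
- eyes.get_image(name): name is "scene" or "top"; returns a dict with "pixels" (400x640x3 uint8, red, green, blue), "camera_matrix" (3x3 intrinsics, pixels), "T" (4x4, takes a point from camera to world coordinates). Camera axes: x right, y down, z forward; pixel columns grow to the right and rows downward; lengths in m; the calibration is good to about 2 mm. A picture is of the moment at which its call begins. There is no depth.
- order.hand_in(): hands the job in, once; it reports no verdict.
The state is a dict: "clock": time; "joint_positions": joint angles; "joint_velocities": joint speeds; "effort": joint torques, N m; "eef_pos": TCP position; "eef_rot": TCP orientation; "ft_force": force on the tool from outside, world axes, zero at the start; "torque": the same for the moment, N m; "gripper_width": opening from 0.0 (shut) to 1.0 (fully open).
Only numpy, scipy, OpenCV 4.12 (cv2) and the standard library are available. Lean on these libraries where they do the work, as an engineer would, in place of code of your own. Each camera call takes 0.05 s, during which the arm holds its last target. There are 200 camera calls.

## Working session

There is one attempt and no reset: what is moved stays moved. The work goes in short steps, Python scripts to look and compute and a tool call to move; the robot and the scene stay as the last step left them, time stands still between calls to the robot, and variables do not carry over. Pictures are saved under pics/ and viewed, about 8 in all and at most 12, crops included, and the job is handed in when it is done.

Besides the shell and the picture viewer there is one more tool, called as a command line: name --argument value ..., lists and objects as JSON in quotes. play_rows: Moves the arm, as the interface text tells. Its arguments: {"type":"object","properties":{"targets":{"type":"array"},"grip_force":{"type":"number"}},"required":["targets"]}

```bash
mkdir -p pics; cat > h.py <<'E'
import numpy as np, cv2
from workcell import monitor, eyes, order, r
def shot(name,f):
    d=eyes.get_image(name); cv2.imwrite(f,d["pixels"][:,:,::-1]); np.savez(f[:-4],K=d["camera_matrix"],T=d["T"]); return d
def load(f):
    d=np.load(f); return d["K"],d["T"]
def ray(f,u,v,z):
    K,T=load(f); w=T[:3,:3]@np.linalg.solve(K,[u,v,1]); o=T[:3,3]; return (o+w*(z-o[2])/w[2])[:2]
def proj(f,p):
    K,T=load(f); c=K@(T[:3,:3].T@(np.array(p)-T[:3,3])); return c[:2]/c[2]
E
python3 - <<'E'
from h import *
shot("top","pics/t0.png");shot("scene","pics/s0.png")
o=monitor.get_obs();print(r.tcp_to_grasp,o["eef_pos"],o["eef_rot"],o["gripper_width"],o["clock"])
for f in("t0","s0"): print(load(f"pics/{f}.npz"))
E
```

```text
0.0187 [0.21902106 0.47673364 0.23080474] [[-6.25162347e-04 -9.08628495e-01  4.17604917e-01]
 [-9.24678219e-04  4.17605346e-01  9.08628043e-01]
 [-9.99999377e-01  1.81889868e-04 -1.10126012e-03]] 1.0019302499508425 0.1
(array([[363.67109137,   0.        , 319.82426299],
       [  0.        , 363.67109137, 202.16129767],
       [  0.        ,   0.        ,   1.        ]]), array([[-2.68465295e-02, -9.89744559e-01,  1.40303143e-01,
         3.98502144e-01],
       [-9.99634128e-01,  2.70436229e-02, -5.01973524e-04,
         8.48432587e-02],
       [-3.29747972e-03, -1.40265286e-01, -9.90108467e-01,
         1.20644653e+00],
       [ 0.00000000e+00,  0.00000000e+00,  0.00000000e+00,
         1.00000000e+00]]))
(array([[386.64471255,   0.        , 320.65303791],
       [  0.        , 386.64471255, 201.0566189 ],
       [  0.        ,   0.        ,   1.        ]]), array([[-0.29496039,  0.59892337, -0.74450598,  1.29224203],
       [ 0.95550554,  0.182645  , -0.23162463,  0.32123305],
       [-0.00274511, -0.77969968, -0.62614764,  0.74891889],
       [ 0.        ,  0.        ,  0.        ,  1.        ]]))
```

View pics/t0.png

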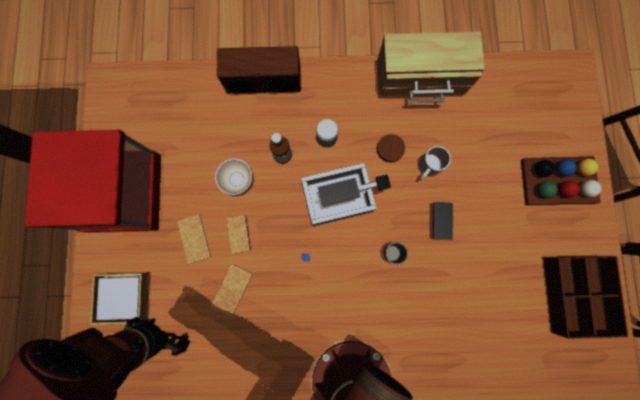

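View pics/s0.png

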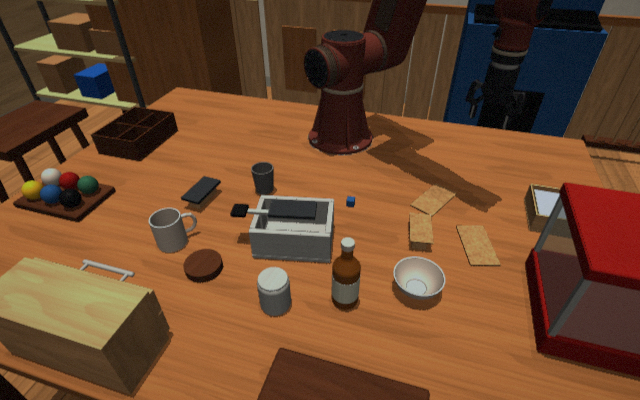

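Top view: the warmer is at about (339,194), its lever at (382,183), and the second slate at (442,221). There are three cork sheets, at (194,238), (238,234) and (232,290). The one at (238,234) looks like 60x116 mm and raised on a stand. I'll check it in an enlarged crop.

```bash
python3 - <<'E'
from h import *
t=cv2.imread("pics/t0.png")
a=cv2.resize(t[205:320,170:270],None,fx=5,fy=5,interpolation=cv2.INTER_CUBIC)
cv2.imwrite("pics/c1.png",a)
b=cv2.resize(t[155:250,295:465],None,fx=4.7,fy=4.7,interpolation=cv2.INTER_CUBIC)
cv2.imwrite("pics/c2.png",b)
E
```

```text
(no output)
```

View pics/c1.png

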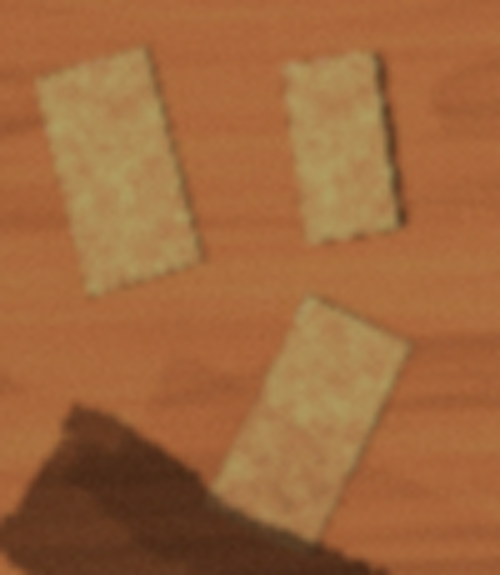

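View pics/c2.png

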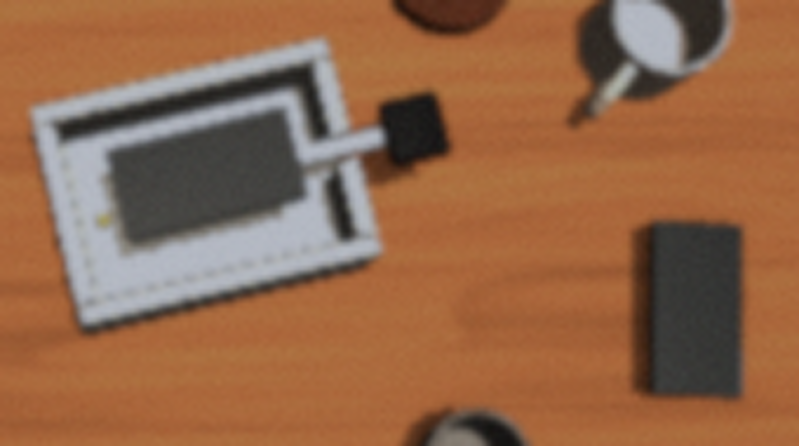

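Crop 1 shows the cork candidate with corners at (286,62), (376,52), (402,228), (308,243) and a shadow from its stand. The other two sheets lie flat and look bigger. Crop 2 shows slate_low, the lever pad and slate_top clearly. Next I compute sizes and poses.

```bash
cat > m.py <<'E'
from h import *
def meas(n,f,pts,z):
    P=np.array([ray(f,*p,z) for p in pts]); c=P.mean(0)
    e=[np.linalg.norm(P[i]-P[(i+1)%4]) for i in range(4)]
    i=0 if e[0]+e[2]>e[1]+e[3] else 1
    d=(P[i+1]-P[i])-(P[(i+3)%4]-P[(i+2)%4])*1
    d=P[(i+1)%4]-P[i]+P[(i+2)%4]-P[(i+3)%4]
    print(n,"c",c.round(4),"edges",np.round(e,3),"long axis deg",np.degrees(np.arctan(d[1]/d[0])).round(1))
E
python3 - <<'E'
from m import *
f="pics/t0.npz"
A=lambda L:[(170+x/5,205+y/5) for x,y in L]
B=lambda L:[(295+x/4.7,155+y/4.7) for x,y in L]
meas("cork",f,A([(286,62),(376,52),(402,228),(308,243)]),.035)
meas("big1",f,A([(36,80),(147,47),(203,258),(92,297)]),.005)
meas("big2",f,A([(311,296),(410,345),(317,546),(212,495)]),.005)
meas("low",f,B([(106,152),(285,108),(305,195),(128,242)]),.117)
meas("rim",f,B([(31,108),(325,38),(380,250),(83,325)]),.095)
meas("lever",f,B([(379,102),(434,92),(450,155),(393,165)]),.104)
meas("top",f,B([(652,222),(740,227),(742,396),(648,394)]),.042)
print(ray(f,305,257,.024),"chalk",ray(f,397,252,.08),"tumbler",ray(f,279,138,.19),"bottle",ray(f,234,175,.05),"bowl",ray(f,327,126,.09),'tin',ray(f,438,157,.09),'mug')
E
```

```text
cork c [0.4679 0.3482] edges [0.058 0.115 0.061 0.117] long axis deg 7.9
big1 c [0.4579 0.5022] edges [0.076 0.145 0.076 0.149] long axis deg 15.8
big2 c [0.2935 0.3736] edges [0.073 0.138 0.076 0.139] long axis deg -26.1
low c [0.5824 0.0257] edges [0.12  0.058 0.118 0.06 ] long axis deg -77.1
rim c [0.5827 0.0254] edges [0.201 0.146 0.2   0.148] long axis deg -77.6
lever c [ 0.6112 -0.1124] edges [0.037 0.043 0.038 0.043] long axis deg 10.3
top c [ 0.4924 -0.3089] edges [0.06  0.116 0.064 0.118] long axis deg -4.6
[0.38932428 0.13667726] chalk [ 0.39735126 -0.14816929] tumbler [0.73338907 0.19748729] bottle [0.65907716 0.36057224] bowl [0.80177283 0.05475945] tin [ 0.69027957 -0.29201375] mug
```

All sizes agree: 60x116 for the cork at (238,234), against 75x145 for the other two, so that one is the cork meant. Before grasping I'll touch the bare counter at about 60 mm opening to find the fingertip offset.

play_rows --targets '[{"x": 0.03, "y": -0.03, "z": 0, "turn": 0.06, "grip": -0.41}, {"x": 0.06, "y": -0.06, "z": 0, "turn": 0.14, "grip": -0.41}, {"x": 0.095, "y": -0.095, "z": 0, "turn": 0.22, "grip": -0.41}, {"x": 0.13, "y": -0.13, "z": 0, "turn": 0.3, "grip": -0.41}, {"x": 0.165, "y": -0.165, "z": 0, "turn": 0.38, "grip": -0.41}, {"x": 0.2, "y": -0.2, "z": -0.03, "turn": 0.46, "grip": -0.41}, {"x": 0.235, "y": -0.235, "z": -0.07, "turn": 0.54, "grip": -0.41}, {"x": 0.261, "y": -0.257, "z": -0.11, "turn": 0.57, "grip": -0.41}, {"x": 0.261, "y": -0.257, "z": -0.15, "turn": 0.57, "grip": -0.41}, {"x": 0.261, "y": -0.257, "z": -0.19, "turn": 0.57, "grip": -0.41}, {"x": 0.261, "y": -0.257, "z": -0.215, "turn": 0.57, "grip": -0.41}, {"x": 0.261, "y": -0.257, "z": -0.22, "turn": 0.57, "grip": -0.41}]'

```text
clock: 1.3
eef_pos: [0.4774, 0.2186, 0.0076]
eef_rot: [[-0.006, -0.99, -0.138], [-0.003, -0.138, 0.99], [-1.0, 0.006, -0.002]]
ft_force: [-0.8, 0.7, 0.9]
gripper_width: 0.704
```

play_rows --targets '[{"x": 0.002, "y": 0.001, "z": 0, "grip": -0.41}, {"x": 0.002, "y": 0.001, "z": -0.002, "grip": -0.41}, {"x": 0.002, "y": 0.001, "z": -0.004, "grip": -0.41}, {"x": 0.002, "y": 0.001, "z": -0.006, "grip": -0.41}, {"x": 0.002, "y": 0.001, "z": -0.008, "grip": -0.41}, {"x": 0.002, "y": 0.001, "z": -0.009, "grip": -0.41}, {"x": 0.002, "y": 0.001, "z": -0.009, "grip": -0.41}]'

```text
schema error: expected keys x, y, z, turn, grip
```

play_rows --targets '[{"x": 0.002, "y": 0.001, "z": 0, "turn": 0, "grip": -0.41}, {"x": 0.002, "y": 0.001, "z": -0.002, "turn": 0, "grip": -0.41}, {"x": 0.002, "y": 0.001, "z": -0.004, "turn": 0, "grip": -0.41}, {"x": 0.002, "y": 0.001, "z": -0.006, "turn": 0, "grip": -0.41}, {"x": 0.002, "y": 0.001, "z": -0.008, "turn": 0, "grip": -0.41}, {"x": 0.002, "y": 0.001, "z": -0.009, "turn": 0, "grip": -0.41}, {"x": 0.002, "y": 0.001, "z": -0.009, "turn": 0, "grip": -0.41}]'

```text
clock: 2.0
eef_pos: [0.4793, 0.2196, -0.0014]
eef_rot: [[-0.006, -0.99, -0.138], [-0.003, -0.138, 0.99], [-1.0, 0.006, -0.002]]
ft_force: [-0.6, -0.6, 0.2]
gripper_width: 0.705
```

No contact yet, so the tips sit more than 1.4 mm behind the TCP. I'll go lower.

play_rows --targets '[{"x": 0, "y": 0, "z": -0.001, "turn": 0, "grip": -0.41}, {"x": 0, "y": 0, "z": -0.002, "turn": 0, "grip": -0.41}, {"x": 0, "y": 0, "z": -0.003, "turn": 0, "grip": -0.41}, {"x": 0, "y": 0, "z": -0.003, "turn": 0, "grip": -0.41}]'

```text
clock: 2.4
eef_pos: [0.4792, 0.2196, -0.0045]
eef_rot: [[-0.006, -0.99, -0.138], [-0.003, -0.138, 0.99], [-1.0, 0.007, -0.002]]
ft_force: [-0.4, -0.4, -0.2]
gripper_width: 0.706
```

play_rows --targets '[{"x": 0, "y": 0, "z": -0.001, "turn": 0, "grip": -0.41}, {"x": 0, "y": 0, "z": -0.002, "turn": 0, "grip": -0.41}, {"x": 0, "y": 0, "z": -0.002, "turn": 0, "grip": -0.41}]'

```text
clock: 2.7
eef_pos: [0.4793, 0.2197, -0.0052]
eef_rot: [[-0.006, -0.99, -0.138], [-0.003, -0.138, 0.99], [-1.0, 0.006, -0.002]]
ft_force: [-5.8, -2.2, 21.0]
gripper_width: 0.703
```

The tips touch at TCP z = -5 mm, so at 60 mm opening they sit 5 mm behind the TCP. Now over the cork.

play_rows --targets '[{"x": 0, "y": 0, "z": 0.03, "turn": 0, "grip": -0.75}, {"x": 0, "y": 0.02, "z": 0.07, "turn": 0, "grip": -0.75}, {"x": -0.005, "y": 0.06, "z": 0.08, "turn": 0, "grip": -0.75}, {"x": -0.011, "y": 0.1, "z": 0.08, "turn": 0, "grip": -0.75}, {"x": -0.011, "y": 0.128, "z": 0.08, "turn": 0, "grip": -0.75}, {"x": -0.011, "y": 0.128, "z": 0.07, "turn": 0, "grip": -0.75}, {"x": -0.011, "y": 0.128, "z": 0.055, "turn": 0, "grip": -0.75}, {"x": -0.011, "y": 0.128, "z": 0.055, "turn": 0, "grip": -0.75}]' --grip_force 25

```text
clock: 3.5
eef_pos: [0.4668, 0.3465, 0.0478]
eef_rot: [[-0.009, -0.99, -0.138], [-0.005, -0.138, 0.99], [-1.0, 0.009, -0.003]]
ft_force: [1.1, -0.5, 0.3]
gripper_width: 0.875
```

```bash
python3 - <<'E'
from h import *
shot("top","pics/t1.png");shot("scene","pics/s1.png")
a=cv2.imread("pics/t1.png")[190:290,190:290];b=cv2.imread("pics/s1.png")[160:260,370:470]
cv2.imwrite("pics/c3.png",np.hstack([cv2.resize(i,(400,400),interpolation=cv2.INTER_CUBIC) for i in(a,b)]))
E
```

```text
(no output)
```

View pics/c3.png

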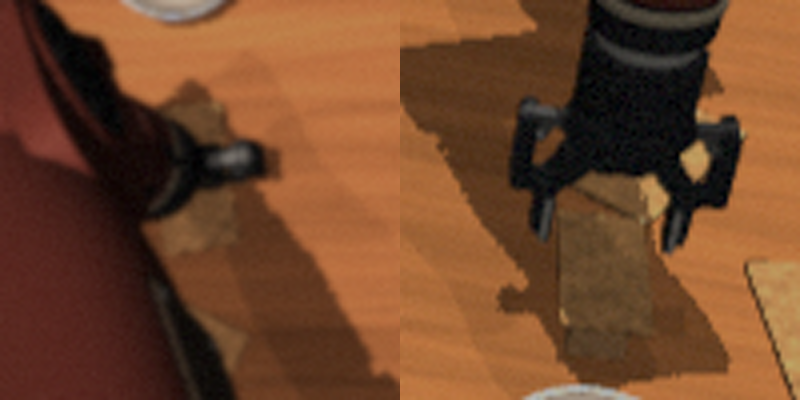

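The picture shows the fingers (scene crop, at about (540,215) and (675,225)) straddling the cork between x=560 and x=650. I'll lower and close.

play_rows --targets '[{"x": 0.001, "y": 0.001, "z": -0.012, "turn": 0, "grip": -0.75}, {"x": 0.001, "y": 0.001, "z": -0.022, "turn": 0, "grip": -0.75}, {"x": 0.001, "y": 0.001, "z": -0.0225, "turn": 0, "grip": -0.75}, {"x": 0.001, "y": 0.001, "z": -0.0225, "turn": 0, "grip": -0.6}, {"x": 0.001, "y": 0.001, "z": -0.0225, "turn": 0, "grip": -0.45}, {"x": 0.001, "y": 0.001, "z": -0.0225, "turn": 0, "grip": -0.3}, {"x": 0.001, "y": 0.001, "z": -0.0225, "turn": 0, "grip": -0.3}, {"x": 0.001, "y": 0.001, "z": -0.0225, "turn": 0, "grip": -0.3}, {"x": 0.001, "y": 0.001, "z": -0.0225, "turn": 0, "grip": -0.3}]' --grip_force 25

```text
clock: 4.5
eef_pos: [0.4693, 0.348, 0.0275]
eef_rot: [[-0.006, -0.99, -0.138], [-0.003, -0.138, 0.99], [-1.0, 0.006, -0.002]]
ft_force: [-1.2, -0.8, 5.9]
gripper_width: 0.683
```

The TCP is 2 mm higher than planned because the arm was still settling when the call began. That leaves only about 2.5 mm of cork in the fingers, so I'll regrip lower.

play_rows --targets '[{"x": 0, "y": 0, "z": 0, "turn": 0, "grip": -0.6}, {"x": 0, "y": 0, "z": 0, "turn": 0, "grip": -0.6}, {"x": 0, "y": 0, "z": -0.0025, "turn": 0, "grip": -0.6}, {"x": 0, "y": 0, "z": -0.0025, "turn": 0, "grip": -0.3}, {"x": 0, "y": 0, "z": -0.0025, "turn": 0, "grip": -0.2}, {"x": 0, "y": 0, "z": -0.0025, "turn": 0, "grip": -0.2}, {"x": 0, "y": 0, "z": -0.0025, "turn": 0, "grip": -0.2}, {"x": 0, "y": 0, "z": -0.0025, "turn": 0, "grip": -0.2}]'

```text
clock: 5.3
eef_pos: [0.4693, 0.348, 0.0249]
eef_rot: [[-0.006, -0.99, -0.138], [-0.003, -0.138, 0.99], [-1.0, 0.006, -0.002]]
ft_force: [-0.8, -0.4, -0.2]
gripper_width: 0.69
```

play_rows --targets '[{"x": 0, "y": 0, "z": 0.005, "turn": 0, "grip": -0.2}, {"x": 0, "y": 0, "z": 0.015, "turn": 0, "grip": -0.2}, {"x": 0, "y": 0, "z": 0.035, "turn": 0, "grip": -0.2}, {"x": 0, "y": 0, "z": 0.06, "turn": 0, "grip": -0.2}, {"x": 0, "y": 0, "z": 0.09, "turn": 0, "grip": -0.2}, {"x": 0, "y": 0, "z": 0.12, "turn": 0, "grip": -0.2}, {"x": 0, "y": 0, "z": 0.14, "turn": 0, "grip": -0.2}, {"x": 0, "y": 0, "z": 0.15, "turn": 0, "grip": -0.2}, {"x": 0, "y": 0, "z": 0.15, "turn": 0, "grip": -0.2}, {"x": 0, "y": 0, "z": 0.15, "turn": 0, "grip": -0.2}]'

```text
clock: 6.3
eef_pos: [0.4689, 0.3478, 0.1743]
eef_rot: [[-0.007, -0.99, -0.138], [-0.004, -0.138, 0.99], [-1.0, 0.007, -0.003]]
ft_force: [0.5, -0.3, 0.3]
gripper_width: 0.69
```

```bash
python3 - <<'E'
from h import *
shot("top","pics/t2.png");shot("scene","pics/s2.png")
o=monitor.get_obs();print(o["eef_pos"],o["gripper_width"],o["joint_positions"])
a=cv2.imread("pics/t2.png")[180:290,180:290];b=cv2.imread("pics/s2.png")[120:250,360:490]
cv2.imwrite("pics/c4.png",np.hstack([cv2.resize(i,(400,400),interpolation=cv2.INTER_CUBIC) for i in(a,b)]))
E
```

```text
[0.46860877 0.34762277 0.1737032 ] 0.6848743424793822 [ 5.12841155e-01  4.44319093e-01 -7.97638644e-02  1.05560693e+00
  2.38612311e-04  3.74713483e-01]
```

View pics/c4.png

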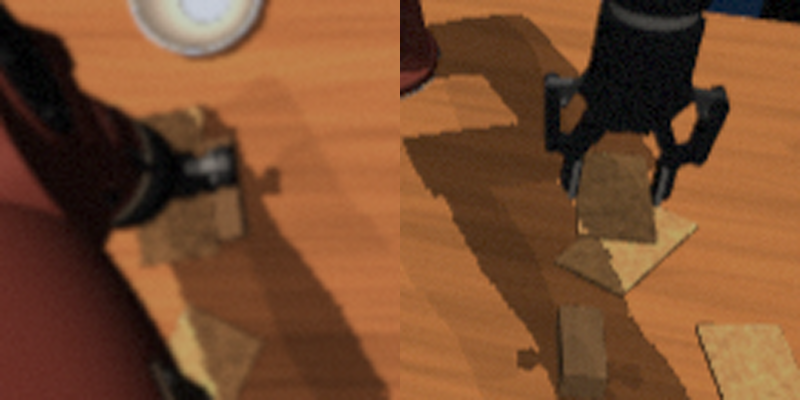

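The cork is held (scene crop: near corners at (578,233) and (656,242)) and the stand is bare. I'll check its alignment in the hand.

```bash
python3 - <<'E'
from h import *
s=400/130; q=lambda x,y:(360+(x-400)/s,120+y/s)
f="pics/s2.npz"
A=ray(f,*q(578,231),.183);B=ray(f,*q(656,241),.183)
print(A,B,(A+B)/2,np.linalg.norm(A-B),np.degrees(np.arctan2(*(B-A)[::-1])))
th=np.radians(7.9);u=np.array([np.cos(th),np.sin(th)]);w=np.array([-u[1],u[0]]);c=np.array([.4686,.3476])
for a in(-30,30): print("expected",c+u*.058+w*a/1000)
for a in(-30,30):
  for z in (.178,.183): print(s*(proj(f,[*(c+u*.058+w*a/1000),z])-[360,120])+[400,0])
E
```

```text
[0.53011667 0.32652628] [0.52534905 0.3849103 ] [0.52773286 0.35571829] 0.05857836217240554 94.66839330779956
expected [0.53017289 0.3258565 ]
expected [0.52192621 0.38528707]
[576.12189573 235.97110374]
[577.11478176 230.88769077]
[655.49487354 243.54102658]
[656.76822274 238.44111218]
```

The cork matches the expected pose within about 2 mm. Next I carry it over the warmer.

play_rows --targets '[{"x": 0.006, "y": -0.015, "z": 0, "turn": -0.07, "grip": -0.2}, {"x": 0.017, "y": -0.045, "z": 0, "turn": -0.2, "grip": -0.2}, {"x": 0.028, "y": -0.078, "z": 0, "turn": -0.34, "grip": -0.2}, {"x": 0.04, "y": -0.111, "z": 0, "turn": -0.48, "grip": -0.2}, {"x": 0.052, "y": -0.144, "z": 0, "turn": -0.62, "grip": -0.2}, {"x": 0.064, "y": -0.177, "z": 0, "turn": -0.76, "grip": -0.2}, {"x": 0.076, "y": -0.21, "z": 0, "turn": -0.9, "grip": -0.2}, {"x": 0.088, "y": -0.243, "z": 0, "turn": -1.04, "grip": -0.2}, {"x": 0.099, "y": -0.276, "z": 0, "turn": -1.18, "grip": -0.2}, {"x": 0.107, "y": -0.304, "z": 0, "turn": -1.32, "grip": -0.2}, {"x": 0.112, "y": -0.317, "z": 0, "turn": -1.43, "grip": -0.2}, {"x": 0.114, "y": -0.322, "z": 0, "turn": -1.49, "grip": -0.2}]'

```text
clock: 7.6
eef_pos: [0.5824, 0.0239, 0.1724]
eef_rot: [[-0.007, -0.211, 0.977], [0.007, 0.977, 0.211], [-1.0, 0.009, -0.005]]
ft_force: [0.3, 0.9, 0.1]
gripper_width: 0.694
```

play_rows --targets '[{"x": 0, "y": 0, "z": 0, "turn": 0, "grip": -0.2}, {"x": 0, "y": 0, "z": 0, "turn": 0, "grip": -0.2}]'

```text
clock: 7.8
eef_pos: [0.5818, 0.0238, 0.1714]
eef_rot: [[-0.008, -0.212, 0.977], [0.008, 0.977, 0.212], [-1.0, 0.009, -0.007]]
ft_force: [0.5, -1.1, -1.1]
gripper_width: 0.695
```

```bash
python3 - <<'E'
from h import *
shot("scene","pics/s3.png")
o=monitor.get_obs();R=o["eef_rot"];print(o["eef_pos"],o["gripper_width"],np.degrees(np.arctan2(R[1,2],R[0,2])))
E
```

```text
[0.58186726 0.02416333 0.1716316 ] 0.6867629678711223 12.289171862788447
```

play_rows --targets '[{"x": 0.0005, "y": 0.0013, "z": -0.01, "turn": 0, "grip": -0.2}, {"x": 0.0005, "y": 0.0013, "z": -0.025, "turn": 0, "grip": -0.2}, {"x": 0.0005, "y": 0.0013, "z": -0.04, "turn": 0, "grip": -0.2}, {"x": 0.0005, "y": 0.0013, "z": -0.05, "turn": 0, "grip": -0.2}, {"x": 0.0005, "y": 0.0013, "z": -0.054, "turn": 0, "grip": -0.2}, {"x": 0.0005, "y": 0.0013, "z": -0.056, "turn": 0, "grip": -0.2}, {"x": 0.0005, "y": 0.0013, "z": -0.057, "turn": 0, "grip": -0.2}, {"x": 0.0005, "y": 0.0013, "z": -0.057, "turn": 0, "grip": -0.2}]'

```text
clock: 8.65
eef_pos: [0.5827, 0.0255, 0.115]
eef_rot: [[-0.007, -0.213, 0.977], [0.008, 0.977, 0.213], [-1.0, 0.009, -0.006]]
ft_force: [-0.1, -0.3, 0.5]
gripper_width: 0.693
```

play_rows --targets '[{"x": 0, "y": 0, "z": -0.001, "turn": 0, "grip": -0.2}, {"x": 0, "y": 0, "z": -0.002, "turn": 0, "grip": -0.2}, {"x": 0, "y": 0, "z": -0.0025, "turn": 0, "grip": -0.2}, {"x": 0, "y": 0, "z": -0.0025, "turn": 0, "grip": -0.2}]'

```text
clock: 9.05
eef_pos: [0.5827, 0.0254, 0.1126]
eef_rot: [[-0.007, -0.213, 0.977], [0.008, 0.977, 0.213], [-1.0, 0.009, -0.005]]
ft_force: [0.5, 0.8, 0.2]
gripper_width: 0.69
```

play_rows --targets '[{"x": 0, "y": 0, "z": 0, "turn": 0, "grip": -0.45}, {"x": 0, "y": 0, "z": 0, "turn": 0, "grip": -0.6}, {"x": 0, "y": 0, "z": 0, "turn": 0, "grip": -0.8}, {"x": 0, "y": 0, "z": 0, "turn": 0, "grip": -0.8}, {"x": 0, "y": 0, "z": 0, "turn": 0, "grip": -0.8}, {"x": 0, "y": 0, "z": 0.01, "turn": 0, "grip": -0.8}, {"x": 0, "y": 0, "z": 0.03, "turn": 0, "grip": -0.8}, {"x": 0, "y": 0, "z": 0.06, "turn": 0, "grip": -0.8}, {"x": 0, "y": 0, "z": 0.09, "turn": 0, "grip": -0.8}, {"x": 0, "y": -0.02, "z": 0.1, "turn": 0, "grip": -0.8}, {"x": -0.01, "y": -0.06, "z": 0.1, "turn": 0.1, "grip": -0.8}, {"x": -0.02, "y": -0.1, "z": 0.1, "turn": 0.24, "grip": -0.8}]'

```text
clock: 10.25
eef_pos: [0.563, -0.0753, 0.2139]
eef_rot: [[-0.007, -0.444, 0.896], [0.005, 0.896, 0.444], [-1.0, 0.008, -0.004]]
ft_force: [-0.4, -0.1, -0.7]
gripper_width: 0.9
```

play_rows --targets '[{"x": -0.01, "y": -0.04, "z": 0, "turn": 0.14, "grip": -0.8}, {"x": -0.02, "y": -0.08, "z": 0, "turn": 0.28, "grip": -0.8}, {"x": -0.033, "y": -0.115, "z": 0, "turn": 0.42, "grip": -0.8}, {"x": -0.045, "y": -0.15, "z": -0.02, "turn": 0.56, "grip": -0.8}, {"x": -0.055, "y": -0.185, "z": -0.04, "turn": 0.7, "grip": -0.8}, {"x": -0.065, "y": -0.215, "z": -0.06, "turn": 0.84, "grip": -0.8}, {"x": -0.071, "y": -0.234, "z": -0.08, "turn": 0.97, "grip": -0.8}, {"x": -0.071, "y": -0.234, "z": -0.1, "turn": 1.03, "grip": -0.8}, {"x": -0.071, "y": -0.234, "z": -0.12, "turn": 1.03, "grip": -0.8}, {"x": -0.071, "y": -0.234, "z": -0.13, "turn": 1.03, "grip": -0.8}, {"x": -0.071, "y": -0.234, "z": -0.13, "turn": 1.03, "grip": -0.8}]'

```text
clock: 11.35
eef_pos: [0.4914, -0.3088, 0.0832]
eef_rot: [[-0.009, -0.997, 0.08], [-0.002, 0.08, 0.997], [-1.0, 0.009, -0.003]]
ft_force: [0.1, 0.5, 0.6]
gripper_width: 0.899
```

```bash
python3 - <<'E'
from h import *
shot("top","pics/t4.png");shot("scene","pics/s4.png")
o=monitor.get_obs();R=o["eef_rot"];print(o["eef_pos"],o["gripper_width"],np.degrees(np.arctan2(R[1,2],R[0,2])))
a=cv2.imread("pics/t4.png")[155:235,295:395];b=cv2.imread("pics/s4.png")[140:260,160:310]
cv2.imwrite("pics/c5.png",np.hstack([cv2.resize(i,(400,320),interpolation=cv2.INTER_CUBIC) for i in(a,b)]))
E
```

```text
[ 0.49244914 -0.30941676  0.08483927] 0.9003463919918481 85.41071499202017
```

View pics/c5.png

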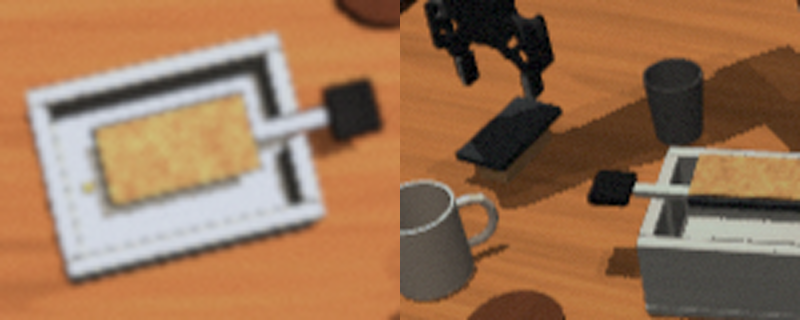

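The cork lies on slate_low, with corners in the top crop at about (93,130), (242,94), (263,168), (110,207). The fingers straddle slate_top. I'll measure the cork and take slate_top.

play_rows --targets '[{"x": 0, "y": 0, "z": -0.015, "turn": 0, "grip": -0.8}, {"x": 0, "y": 0, "z": -0.035, "turn": 0, "grip": -0.8}, {"x": 0, "y": 0, "z": -0.05, "turn": 0, "grip": -0.8}, {"x": 0, "y": 0, "z": -0.0565, "turn": 0, "grip": -0.8}, {"x": 0, "y": 0, "z": -0.0565, "turn": 0, "grip": -0.7}, {"x": 0, "y": 0, "z": -0.0565, "turn": 0, "grip": -0.55}, {"x": 0, "y": 0, "z": -0.0565, "turn": 0, "grip": -0.4}, {"x": 0, "y": 0, "z": -0.0565, "turn": 0, "grip": -0.2}, {"x": 0, "y": 0, "z": -0.0565, "turn": 0, "grip": -0.2}, {"x": 0, "y": 0, "z": -0.0565, "turn": 0, "grip": -0.2}]' --grip_force 40

```text
clock: 12.45
eef_pos: [0.4932, -0.3099, 0.0299]
eef_rot: [[-0.006, -0.997, 0.08], [-0.005, 0.08, 0.997], [-1.0, 0.005, -0.006]]
ft_force: [-1.0, 0.9, 5.1]
gripper_width: 0.709
```

```bash
python3 - <<'E'
from m import *
f="pics/t4.npz"
A=lambda L:[(295+x/4,155+y/4) for x,y in L]
meas("cork",f,A([(93,130),(242,94),(263,168),(110,207)]),.122)
meas("rim",f,A([(26,94),(277,34),(325,214),(71,281)]),.095)
meas("lever",f,A([(323,89),(369,79),(384,128),(335,141)]),.104)
E
```

```text
cork c [0.5804 0.0247] edges [0.117 0.059 0.119 0.06 ] long axis deg -77.5
rim c [0.5808 0.0251] edges [0.202 0.146 0.202 0.15 ] long axis deg -77.3
lever c [ 0.6112 -0.1127] edges [0.037 0.04  0.039 0.042] long axis deg 11.9
```

The cork is centred within about 2 mm and 0.5 deg. I'll lift the slate.

play_rows --targets '[{"x": 0, "y": 0, "z": 0.005, "turn": 0, "grip": -0.2}, {"x": 0, "y": 0, "z": 0.02, "turn": 0, "grip": -0.2}, {"x": 0, "y": 0, "z": 0.045, "turn": 0, "grip": -0.2}, {"x": 0, "y": 0, "z": 0.075, "turn": 0, "grip": -0.2}, {"x": 0, "y": 0, "z": 0.105, "turn": 0, "grip": -0.2}, {"x": 0, "y": 0, "z": 0.13, "turn": 0, "grip": -0.2}, {"x": 0, "y": 0, "z": 0.145, "turn": 0, "grip": -0.2}, {"x": 0, "y": 0, "z": 0.15, "turn": 0, "grip": -0.2}, {"x": 0, "y": 0, "z": 0.15, "turn": 0, "grip": -0.2}, {"x": 0, "y": 0, "z": 0.15, "turn": 0, "grip": -0.2}]'

```text
clock: 13.45
eef_pos: [0.4928, -0.3096, 0.1792]
eef_rot: [[-0.006, -0.997, 0.08], [-0.004, 0.08, 0.997], [-1.0, 0.006, -0.005]]
ft_force: [0.7, -0.2, -1.3]
gripper_width: 0.708
```

```bash
python3 - <<'E'
from h import *
shot("top","pics/t5.png");shot("scene","pics/s5.png")
o=monitor.get_obs();R=o["eef_rot"];print(o["eef_pos"],o["gripper_width"],np.degrees(np.arctan2(R[1,2],R[0,2])))
c=np.array([.4932,-.3099]);p=proj("pics/s5.npz",[*o["eef_pos"][:2],.186]);q=proj("pics/t5.npz",[*o["eef_pos"][:2],.186]);print(p,q)
def crop(f,p):
    u,v=[max(0,int(k)-50) for k in p]; i=cv2.imread(f)[v:v+100,u:u+100]; print(u,v,i.shape); return cv2.resize(i,(400,400),interpolation=cv2.INTER_CUBIC)
cv2.imwrite("pics/c6.png",np.hstack([crop("pics/t5.png",q),crop("pics/s5.png",p)]))
th=np.radians(-4.6);u=np.array([np.cos(th),np.sin(th)]);w=np.array([-u[1],u[0]]);c=o["eef_pos"][:2];z0=o["eef_pos"][2]
U,V=[max(0,int(k)-50) for k in p]
for a in(-31,31):
  for zz in(0,.012):print((4*(proj("pics/s5.npz",[*(c+u*.06+w*a/1000),z0+zz])-[U,V])+[400,0]).round())
E
```

```text
[ 0.49267806 -0.30949184  0.17883954] 0.7101124897682635 85.41287348120288
[191.53740246 146.20854176] [460.1496444 216.1072065]
410 166 (100, 100, 3)
141 96 (100, 100, 3)
[513. 243.]
[509. 228.]
[588. 261.]
[584. 246.]
```

View pics/c6.png

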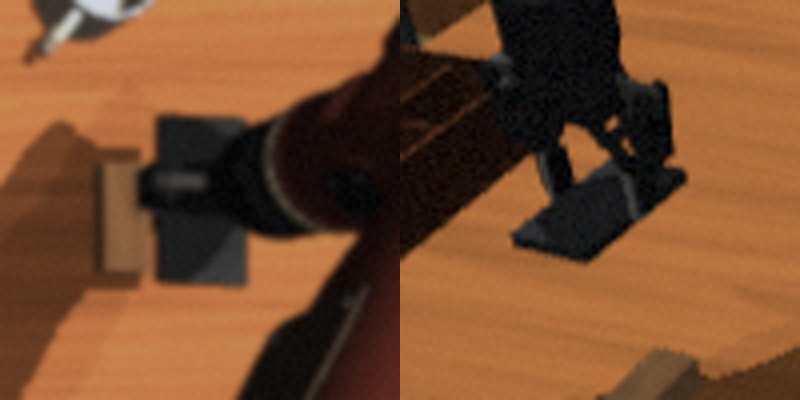

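The slate is held level, and its near corners at (513,238) and (588,258) match the prediction. I'll carry it back to the warmer.

play_rows --targets '[{"x": 0.003, "y": 0.012, "z": 0, "turn": -0.05, "grip": -0.2}, {"x": 0.01, "y": 0.04, "z": 0, "turn": -0.16, "grip": -0.2}, {"x": 0.019, "y": 0.073, "z": 0, "turn": -0.28, "grip": -0.2}, {"x": 0.028, "y": 0.107, "z": 0, "turn": -0.4, "grip": -0.2}, {"x": 0.037, "y": 0.141, "z": 0, "turn": -0.53, "grip": -0.2}, {"x": 0.046, "y": 0.175, "z": 0, "turn": -0.66, "grip": -0.2}, {"x": 0.056, "y": 0.21, "z": 0, "turn": -0.79, "grip": -0.2}, {"x": 0.066, "y": 0.246, "z": 0, "turn": -0.92, "grip": -0.2}, {"x": 0.075, "y": 0.281, "z": 0, "turn": -1.05, "grip": -0.2}, {"x": 0.083, "y": 0.312, "z": 0, "turn": -1.17, "grip": -0.2}, {"x": 0.088, "y": 0.329, "z": 0, "turn": -1.25, "grip": -0.2}, {"x": 0.089, "y": 0.335, "z": 0, "turn": -1.272, "grip": -0.2}]'

```text
clock: 14.75
eef_pos: [0.5815, 0.0277, 0.1778]
eef_rot: [[-0.007, -0.216, 0.976], [0.006, 0.976, 0.216], [-1.0, 0.008, -0.006]]
ft_force: [-0.1, -0.9, -2.8]
gripper_width: 0.715
```

play_rows --targets '[{"x": 0, "y": 0, "z": 0, "turn": 0, "grip": -0.2}, {"x": 0, "y": 0, "z": 0, "turn": 0, "grip": -0.2}, {"x": 0, "y": 0, "z": 0, "turn": 0, "grip": -0.2}]'

```text
clock: 15.05
eef_pos: [0.5813, 0.0271, 0.1775]
eef_rot: [[-0.008, -0.216, 0.976], [0.006, 0.976, 0.216], [-1.0, 0.008, -0.006]]
ft_force: [-0.4, 0.7, -1.6]
gripper_width: 0.71
```

play_rows --targets '[{"x": 0.0005, "y": -0.0015, "z": -0.01, "turn": 0, "grip": -0.2}, {"x": 0.0005, "y": -0.0015, "z": -0.025, "turn": 0, "grip": -0.2}, {"x": 0.0005, "y": -0.0015, "z": -0.038, "turn": 0, "grip": -0.2}, {"x": 0.0005, "y": -0.0015, "z": -0.046, "turn": 0, "grip": -0.2}, {"x": 0.0005, "y": -0.0015, "z": -0.05, "turn": 0, "grip": -0.2}, {"x": 0.0005, "y": -0.0015, "z": -0.052, "turn": 0, "grip": -0.2}, {"x": 0.0005, "y": -0.0015, "z": -0.053, "turn": 0, "grip": -0.2}, {"x": 0.0005, "y": -0.0015, "z": -0.053, "turn": 0, "grip": -0.2}]'

```text
clock: 15.85
eef_pos: [0.582, 0.0256, 0.1248]
eef_rot: [[-0.007, -0.216, 0.976], [0.006, 0.976, 0.216], [-1.0, 0.007, -0.006]]
ft_force: [0.2, -0.4, -2.2]
gripper_width: 0.713
```

play_rows --targets '[{"x": 0, "y": 0, "z": -0.001, "turn": 0, "grip": -0.2}, {"x": 0, "y": 0, "z": -0.002, "turn": 0, "grip": -0.2}, {"x": 0, "y": 0, "z": -0.0026, "turn": 0, "grip": -0.2}, {"x": 0, "y": 0, "z": -0.0026, "turn": 0, "grip": -0.2}]'

```text
clock: 16.25
eef_pos: [0.582, 0.0256, 0.1222]
eef_rot: [[-0.007, -0.216, 0.976], [0.006, 0.976, 0.216], [-1.0, 0.007, -0.006]]
ft_force: [-0.0, -0.4, -1.6]
gripper_width: 0.711
```

play_rows --targets '[{"x": 0, "y": 0, "z": -0.0007, "turn": 0, "grip": -0.2}, {"x": 0, "y": 0, "z": -0.0007, "turn": 0, "grip": -0.35}, {"x": 0, "y": 0, "z": -0.0007, "turn": 0, "grip": -0.5}, {"x": 0, "y": 0, "z": -0.0007, "turn": 0, "grip": -0.65}, {"x": 0, "y": 0, "z": -0.0007, "turn": 0, "grip": -0.8}, {"x": 0, "y": 0, "z": -0.0007, "turn": 0, "grip": -0.8}, {"x": 0, "y": 0, "z": -0.0007, "turn": 0, "grip": -0.8}, {"x": 0, "y": 0, "z": 0.01, "turn": 0, "grip": -0.8}, {"x": 0, "y": 0, "z": 0.03, "turn": 0, "grip": -0.8}, {"x": 0, "y": 0, "z": 0.06, "turn": 0, "grip": -0.8}, {"x": 0, "y": 0, "z": 0.07, "turn": 0, "grip": -0.8}]'

```text
clock: 17.35
eef_pos: [0.5835, 0.0256, 0.1956]
eef_rot: [[-0.003, -0.216, 0.976], [0.006, 0.976, 0.216], [-1.0, 0.006, -0.002]]
ft_force: [-0.2, 0.3, 0.2]
gripper_width: 0.901
```

play_rows --targets '[{"x": 0.005, "y": -0.02, "z": 0, "turn": 0, "grip": -0.5}, {"x": 0.011, "y": -0.055, "z": 0, "turn": 0, "grip": 0}, {"x": 0.018, "y": -0.09, "z": 0, "turn": 0, "grip": 0.5}, {"x": 0.025, "y": -0.125, "z": 0, "turn": 0, "grip": 1}, {"x": 0.0285, "y": -0.1415, "z": 0, "turn": 0, "grip": 1}, {"x": 0.0285, "y": -0.1415, "z": -0.02, "turn": 0, "grip": 1}, {"x": 0.0285, "y": -0.1415, "z": -0.05, "turn": 0, "grip": 1}, {"x": 0.0285, "y": -0.1415, "z": -0.07, "turn": 0, "grip": 1}, {"x": 0.0285, "y": -0.1415, "z": -0.07, "turn": 0, "grip": 1}, {"x": 0.0285, "y": -0.1415, "z": -0.07, "turn": 0, "grip": 1}]'

```text
clock: 18.35
eef_pos: [0.612, -0.1156, 0.126]
eef_rot: [[-0.003, -0.217, 0.976], [0.006, 0.976, 0.217], [-1.0, 0.006, -0.002]]
ft_force: [0.8, -0.0, 0.2]
gripper_width: 0.002
```

```bash
python3 - <<'E'
from h import *
shot("top","pics/t6.png");shot("scene","pics/s6.png")
o=monitor.get_obs();print(o["eef_pos"],o["gripper_width"],o["ft_force"])
a=cv2.imread("pics/t6.png")[155:235,295:395];b=cv2.imread("pics/s6.png")[160:280,210:360]
cv2.imwrite("pics/c7.png",np.hstack([cv2.resize(i,(400,320),interpolation=cv2.INTER_CUBIC) for i in(a,b)]))
E
```

```text
[ 0.6128425  -0.11594172  0.12706336] 0.005339902366377826 [ 0.72917593 -0.6160095   0.42428823]
```

View pics/c7.png

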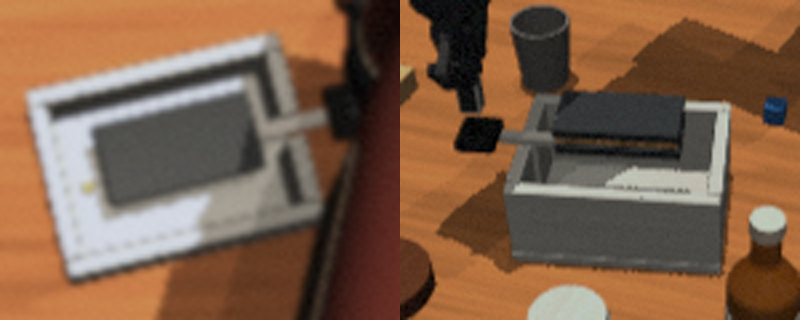

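The stack is square: in the top crop slate_top's corners are at (93,127), (243,90), (265,162), (112,207). The shut fingertips are over the lever pad. Now I press.

play_rows --targets '[{"x": 0, "y": 0, "z": -0.01, "turn": 0, "grip": 1}, {"x": 0, "y": 0, "z": -0.018, "turn": 0, "grip": 1}, {"x": 0, "y": 0, "z": -0.022, "turn": 0, "grip": 1}, {"x": 0, "y": 0, "z": -0.025, "turn": 0, "grip": 1}, {"x": 0, "y": 0, "z": -0.028, "turn": 0, "grip": 1}, {"x": 0, "y": 0, "z": -0.031, "turn": 0, "grip": 1}, {"x": 0, "y": 0, "z": -0.034, "turn": 0, "grip": 1}, {"x": 0, "y": 0, "z": -0.037, "turn": 0, "grip": 1}, {"x": 0, "y": 0, "z": -0.04, "turn": 0, "grip": 1}, {"x": 0, "y": 0, "z": -0.043, "turn": 0, "grip": 1}, {"x": 0, "y": 0, "z": -0.046, "turn": 0, "grip": 1}, {"x": 0, "y": 0, "z": -0.049, "turn": 0, "grip": 1}]'

```text
clock: 19.65
eef_pos: [0.6127, -0.116, 0.0783]
eef_rot: [[-0.001, -0.217, 0.976], [0.005, 0.976, 0.217], [-1.0, 0.005, 0.0]]
ft_force: [-3.8, 2.2, 8.2]
gripper_width: -0.005
```

To go: 0.0783 -> 0.0515, so -0.0268.

play_rows --targets '[{"x": 0, "y": 0, "z": -0.003, "turn": 0, "grip": 1}, {"x": 0, "y": 0, "z": -0.006, "turn": 0, "grip": 1}, {"x": 0, "y": 0, "z": -0.009, "turn": 0, "grip": 1}, {"x": 0, "y": 0, "z": -0.012, "turn": 0, "grip": 1}, {"x": 0, "y": 0, "z": -0.015, "turn": 0, "grip": 1}, {"x": 0, "y": 0, "z": -0.018, "turn": 0, "grip": 1}, {"x": 0, "y": 0, "z": -0.021, "turn": 0, "grip": 1}, {"x": 0, "y": 0, "z": -0.023, "turn": 0, "grip": 1}, {"x": 0, "y": 0, "z": -0.025, "turn": 0, "grip": 1}, {"x": 0, "y": 0, "z": -0.0265, "turn": 0, "grip": 1}, {"x": 0, "y": 0, "z": -0.0265, "turn": 0, "grip": 1}, {"x": 0, "y": 0, "z": -0.0265, "turn": 0, "grip": 1}]'

```text
clock: 20.85
eef_pos: [0.6128, -0.1159, 0.052]
eef_rot: [[-0.001, -0.217, 0.976], [0.005, 0.976, 0.217], [-1.0, 0.005, 0.0]]
ft_force: [-3.3, 0.2, 7.9]
gripper_width: 0.001
```

```bash
python3 - <<'E'
from h import *
shot("top","pics/t7.png");shot("scene","pics/s7.png")
o=monitor.get_obs();print(o["eef_pos"],o["clock"],o["ft_force"])
a=cv2.imread("pics/t7.png")[155:235,295:395];b=cv2.imread("pics/s7.png")[160:280,210:360]
cv2.imwrite("pics/c8.png",np.hstack([cv2.resize(i,(400,320),interpolation=cv2.INTER_CUBIC) for i in(a,b)]))
E
```

```text
[ 0.61273059 -0.11595579  0.05207427] 20.95 [-3.93333767  2.10017612  9.43679927]
```

View pics/c8.png

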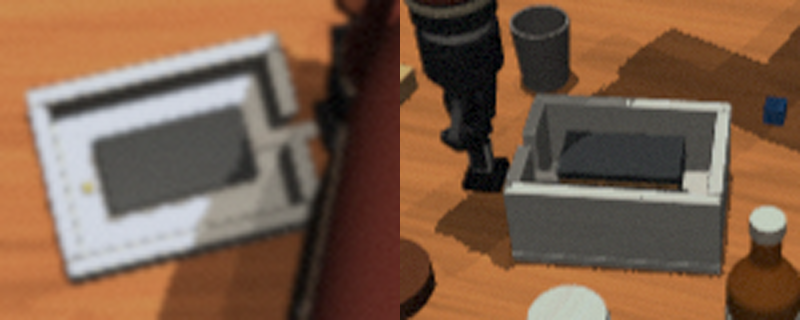

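The lift is down and the stack sits flat and square in the well, with the fingers on the lever pad at TCP z = 0.052 and about 9 N. I'll hold briefly and hand in.

play_rows --targets '[{"x": 0, "y": 0, "z": 0, "turn": 0, "grip": 1}, {"x": 0, "y": 0, "z": 0, "turn": 0, "grip": 1}, {"x": 0, "y": 0, "z": 0, "turn": 0, "grip": 1}, {"x": 0, "y": 0, "z": 0, "turn": 0, "grip": 1}, {"x": 0, "y": 0, "z": 0, "turn": 0, "grip": 1}]'

```text
clock: 21.45
eef_pos: [0.6127, -0.1159, 0.0524]
eef_rot: [[-0.001, -0.217, 0.976], [0.005, 0.976, 0.217], [-1.0, 0.005, 0.0]]
ft_force: [-3.6, 1.5, 8.5]
gripper_width: 0.002
```

```bash
python3 - <<'E'
from h import *
o=monitor.get_obs();print(o["eef_pos"],o["ft_force"])
if abs(o["eef_pos"][2]-.052)<.002 and o["ft_force"][2]>4: print(order.hand_in())
E
```

```text
[ 0.61272891 -0.11590694  0.05239212] [-3.60988494  1.45072177  8.54603575]
the job is handed in; nothing more can be done
None
```

I laid the cork sheet (the 60x116 mm one on the stand) on slate_low, set the second slate on top of it, and pushed the lever down to the third click. I handed the job in at about 21.5 s, with the gripper still pressing on the lever.

**Last checks:** the fingertips were at z = 0.0524 m, where the third click is 0.052 m, and the upward force was about 8.5 N. The last picture shows the stack flat and square in the lowered tray. I saw nothing else moved in the parts of the pictures I viewed, but did not measure the bystanders again at the end.

**What went off plan:** the first cork grip was 2 mm too high, so I redid it lower before lifting. Position readings from the pictures differed by about 2 mm between shots, within the stated calibration. No check failed.

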